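# Clamp the green jade block in the ratchet clamp

## Task

Clamp the green jade block for engraving: throw the red pawl clear, turn the black knob all the way back to open the clamp, stand the green block in its guide bed and drop the pawl back on the wheel. Then click the knob forward until the sprung end pad's pointer stays in the green band (pad pushed in 5 to 15 mm) and let go; leave the white block, the dark green bangle and the white bowl where they are.

Things in the scene. Friction and masses are not known exactly. Their poses are not given: they have to be found in the camera images.
- clamp: Grey base of the ratchet clamp, bolted down; place and yaw vary. Origin on the table under the knob's vertical axis; z up, y points along the guide bed towards the sprung end pad, x across the bed. From the origin: bed centre (seat) at x -16, y 115 mm; pawl pivot at y -104 mm. A brass eccentric under the ratchet wheel (z 26 to 50 mm) presses on the block's near end.
- seat (a point): Where the block's centre belongs when it stands in the bed, its 90 mm length along y. Axes as the clamp. The bed's floor is 28 mm below (12 mm above the table). Two rails 12 mm high leave 52 mm across x. With the clamp fully open, a block centred here has 4 mm free to the eccentric (-y) and 4 to 12 mm to the pad (+y; the end stop's place varies).
- knob_grip (a point): Black bar knob, 72 mm long, 26 mm wide, its top 130 mm and its underside 84 mm above the table. This point: on the wheel's vertical axis, 110 mm above the table; x along the bar, y across it, z up. It turns with the wheel (63 mm radius, steel blades on its rim, tops 73 mm above the table): at wheel angle 0 the bar lies 0.75 rad counter-clockwise of the clamp's y, at 0.75 along it.
- wheel (a joint): Knob and wheel angle, rad: 0 = fully open (stop), grows clockwise seen from above (tightening), at most 2.0. Pawl down: forward only, a click every 0.314; let go, it settles back on the last blade passed (0.31, 0.63, 0.94, 1.26, 1.57, 1.88). Pawl clear: both ways, friction 0.03 N m. Tightening takes up to 0.5 N m.
- pad_face (a point): Centre of the sprung rubber end pad's face, towards the block (46 mm wide, 40 mm tall), 40 mm above the table. The eccentric drives the block towards it by 20*(0.697-cos(0.8+wheel angle)) mm from fully open: about 15 mm at 0.9, 21 mm at 1.2, 27 mm at 1.5 rad, first taking up the free space.
- pad (a joint): How far the sprung rubber end pad is pushed in (away from the knob), m: 0 free, 0.022 fully in; spring 1 N/mm. A pointer on it moves over a scale on the end stop: white 0 to 5 mm, green 5 to 15 mm, red beyond.
- pawl_pivot (a point): Fixed pivot of the red pawl, 84 mm above the table, 104 mm from the wheel's axis on the side away from the bed; axes as the clamp, the pawl turns about x. Two posts beside it (23 mm either way along x) reach 94 mm above the table. The pawl's arm reaches 52 mm along +y and drops between the wheel's blades; its lever stands up from here.
- pawl_lever (a point): Red round grip bar (44 mm long along the clamp's x, 16 mm thick) at the top of the pawl's lever, 62 mm from the pivot; this point is its centre. With the pawl down it stands straight above the pivot, 146 mm above the table; thrown clear it leans away from the knob, 44 mm out and about 128 mm above the table.
- pawl (a joint): Pawl angle, rad: 0 = down on the wheel; about 0.2 riding over a blade; 0.78 = thrown clear (stop). Pushing its lever level, away from the knob (clamp's -y), raises it. By its balance it falls open past about 0.5 and stays clear; pushed back below about 0.4 it falls onto the wheel. A push under 3 N moves it.
- block_green_center (a point): Green jade block, 44 x 90 x 56 mm (x, y, z; it stands on the table), about 0.3 to 0.6 kg. This point is its centre, 28 mm above its underside; its y axis is its length. Grasp across its 44 mm width.
- block_white_center (a point): White jade block of the same size: not to be moved. This point is its centre. The two blocks swap places from one start to the next.
- bangle_b_mid (a point): Dark green bangle lying on the table, 78 mm across, 12 mm thick, bystander; its centre.
- bowl_mid (a point): White bowl, 110 mm across and 45 mm high, bystander; this point is on its axis, 30 mm up.
Not all that is in view belongs to the job. Of the things like the part that bears block_green_center, leave any that is blue, orange or purple; of the rest the smaller one is meant.

How it is judged:
By the outcome, as a careful person would: the job done as asked, in the order asked, and still so for the second after the job is handed in, with the robot touching nothing.
It also fails if it takes over 72 s, if anything falls off the work surface, if the arm or the gripper's body presses on something with over 40 N, if the wrist force passes 120 N, or if a joint passes its speed limit or range.

## Robot

A 7-joint arm with a two-finger parallel gripper is mounted at the origin on the work surface. World frame = base frame: x ahead of the robot, y to its left, z up, the work surface at z = 0. Lengths are in m, angles in rad, forces in N, time in s.
With the tool pointing down it reaches from about 0.425 to 0.925 m from the base axis. Payload 6.8 kg.
Tool frame: the origin (TCP) lies on the centre line of the jaws, within the pads' length; the fingertips stand 14 mm ahead of it and the grasp point (between the pads) lies 5 mm behind it (bot.finger_overhang is the distance from the TCP to the fingertips, in m); z points along the fingers, y is the line along which they close (so a half turn about z gives the same grasp; the last joint's range is limited). The gripper opens to 85 mm and grips with 20 to 120 N. Pads are 22 mm wide; open, the fingers measure 114 mm over their backs; the gripper's body (76 mm by 85 mm) begins 54 mm behind the grasp point. The pads swing forward as they close: fully open they stand 13 mm farther back than shut.
Start: joints at [-1.369, 0.477, 0.022, 1.555, -0.011, 1.109, -0.083], TCP at [0.206, 0.643, 0.245] pointing down, gripper open.
Joint ranges: [-2.96, 2.96], [-0.34, 2.1], [-1.41, 1.46], [0.24, 2.44], [-1.37, 4.51], [0.17, 1.92], [-2.96, 2.96]. Speed limits (rad/s): [2.39, 2.39, 3.14, 3.14, 3.14, 3.14, 3.14].

## Interface

Orientations are given as a unit quaternion [w, x, y, z].
In Python, from station import bot gives the robot as it stands.
- The arm moves only by the shell command python3 -m inch 'ROWS' [OPENING] [FORCE]. ROWS is JSON, a list of rows, each a list of 4 numbers: the shift along the tool's x, y, z in m, then the turn about the tool's z in degrees. A call has 1 to 12 rows; each row shifts and turns the commanded pose from where the row before left it, along the tool's axes as they then stand; what a row does not reach is not made up. A row lasts 1/10 s, in which the tool goes at most 50 mm and 8.59 degrees, less where a joint would pass 70% of its speed; a pose out of reach is approached as far as the arm can. A call is refused whole if a number of a shift passes 0.05 or a number of a turn 8.59, either way. A call with a gripper value outside its range is refused whole. OPENING is the finger opening in m, from 0 to 0.0854, set as the call begins (- or left out, the last holds). The fingers move at their own pace and stop on an object; FORCE is the grip in N (left out, the last holds). Time passes only in rows, so rows that do not move let the fingers close. It gives the time, the measured TCP pose, the force, the opening and the grip force at its end, in the units of the state.
- bot.get_obs(): the state, without advancing time (a new reading comes with each control period).
- bot.read_camera(name): name is "scene" or "side" or "wrist"; returns a dict with "color" (480x640x3 uint8, red, green, blue), "mtx" (3x3 intrinsics, pixels), "world_from_camera" (4x4, takes a point from camera to world coordinates); the wrist camera has in their place "hand_eye" (4x4, takes a point from camera to tool coordinates, whose origin is the TCP and whose axes are the flange's). Camera axes: x right, y up, looking along -z (the intrinsics and any distortion apply to the point x, -y, -z); pixel columns grow to the right and rows downward; lengths in m; the calibration is good to about 2 mm. A picture is of the moment at which its call begins: read the wrist's pose just before it. There is no depth.
- bot.hand_in(): hands the job in; it is judged then, once.
The state is a dict: "t": time; "q": joint angles; "joint_vel": joint speeds; "joint_torque": joint torques, N m; "eef_pos": TCP position; "tool_rot": TCP orientation; "contact_force": force on the tool from outside, world axes, zero at the start; "torque": the same for the moment, N m; "gripper_width": opening from 0.0 (shut) to 1.0 (fully open); "grasp_force": force on a finger pad.
Only numpy, scipy, OpenCV 4.12 (cv2) and the standard library are available. Lean on these libraries where they do the work, as an engineer would, in place of code of your own. Each camera call takes 0.05 s, during which the arm holds its last target. There are 200 camera calls.

## Working session

There is one attempt and no reset: what is moved stays moved. The work goes in short steps, Python scripts to look and compute and a shell command to move; the robot and the scene stay as the last step left them, time stands still between calls to the robot, and variables do not carry over. Pictures are saved under pics/ and viewed, at most 10 in all, crops included, and the job is handed in when it is done.

```bash
mkdir -p pics; ls; python3 - <<'E'
from station import bot
import cv2,numpy as np
o=bot.get_obs();print({k:np.round(v,3) for k,v in o.items()})
ims=[]
for n in("scene","side"):
    c=bot.read_camera(n);print(n,c["mtx"],np.round(c["world_from_camera"],4).tolist(),[k for k in c])
    np.savez(f"{n}.npz",**c);cv2.imwrite(f"pics/{n}0.png",c["color"][:,:,::-1])
E
```

```text
pics
{'t': np.float64(0.0), 'q': array([-1.369,  0.478,  0.022,  1.556, -0.011,  1.109, -0.083]), 'joint_vel': array([ 0.001, -0.001, -0.001,  0.   , -0.002, -0.001,  0.002]), 'joint_torque': array([-1.0000e-03, -5.9646e+01,  1.6070e+00, -2.8118e+01,  1.2000e-02,
        9.0000e-03, -0.0000e+00]), 'eef_pos': array([0.206, 0.642, 0.244]), 'tool_rot': array([-0.   ,  0.154,  0.988, -0.001]), 'contact_force': array([-0.074,  0.603,  0.831]), 'torque': array([-0.018, -0.033,  0.008]), 'grasp_force': np.float64(0.0), 'gripper_width': np.float64(1.002)}
scene [[461.88904682   0.         318.44183866]
 [  0.         461.88904682 241.038202  ]
 [  0.           0.           1.        ]] [[-0.6934, -0.5479, 0.468, 1.0718], [0.7206, -0.5254, 0.4524, 0.6265], [-0.002, 0.6509, 0.7591, 1.0905], [0.0, 0.0, 0.0, 1.0]] ['color', 'mtx', 'world_from_camera']
side [[516.62383236   0.         324.33561029]
 [  0.         516.62383236 242.05999669]
 [  0.           0.           1.        ]] [[-0.9676, 0.1247, -0.2195, 0.1783], [-0.2515, -0.5545, 0.7933, 1.2274], [-0.0228, 0.8228, 0.5679, 0.9621], [0.0, 0.0, 0.0, 1.0]] ['color', 'mtx', 'world_from_camera']
```

View pics/scene0.png

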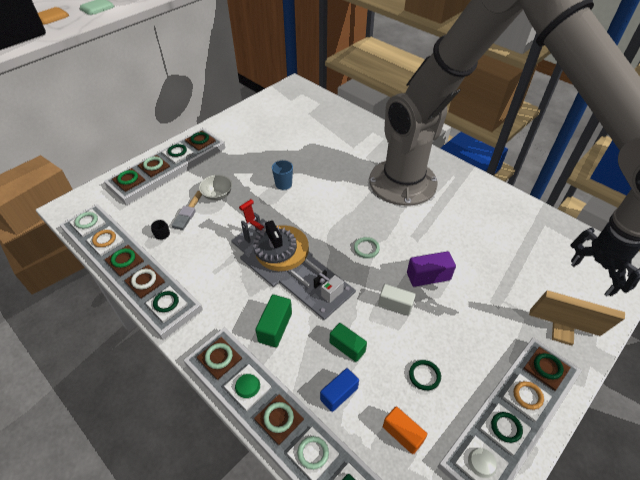

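View pics/side0.png

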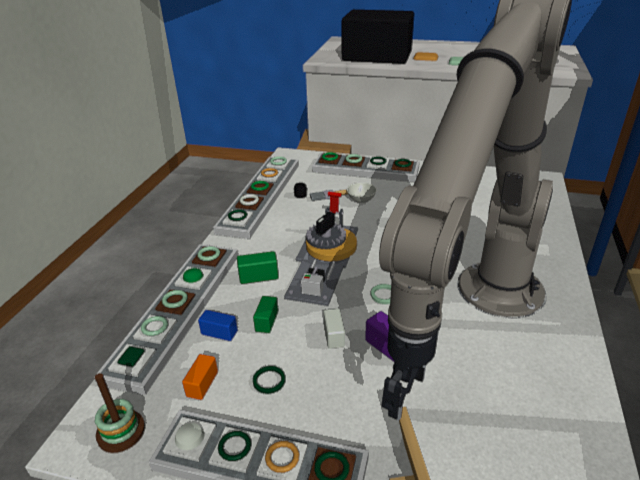

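Scene candidates for the green block are small green (348,342) and large green (274,320). The others are blue (340,389), orange (405,430), purple (432,268) and white (397,299). I choose the smaller green one at (348,342), which is (265,314) in the side view. The clamp has its red lever at (247,210), its knob at (272,233) and its pad stop at (330,287).

```bash
cat > h.py <<'E'
import numpy as np,cv2
from scipy.spatial.transform import Rotation as R
def load(n): return dict(np.load(n+".npz"))
def ray(c,uv,T=None):
    T=c["world_from_camera"] if T is None else T
    K=c["mtx"]; d=np.array([(uv[0]-K[0,2])/K[0,0],-(uv[1]-K[1,2])/K[1,1],-1.])
    return T[:3,3],T[:3,:3]@d
def plane(c,uv,z,T=None):
    o,d=ray(c,uv,T); return o+d*(z-o[2])/d[2]
def tri(c1,u1,c2,u2):
    o1,d1=ray(c1,u1);o2,d2=ray(c2,u2)
    s=np.linalg.lstsq(np.c_[d1,-d2],o2-o1,rcond=None)[0]
    a,b=o1+d1*s[0],o2+d2*s[1];return (a+b)/2,np.linalg.norm(a-b)
def proj(c,p,T=None):
    T=c["world_from_camera"] if T is None else T
    q=np.linalg.inv(T)@np.r_[p,1];K=c["mtx"]
    return np.array([K[0,0]*q[0]/-q[2]+K[0,2],K[1,1]*-q[1]/-q[2]+K[1,2]])
def wristT(o,c):
    T=np.eye(4);T[:3,:3]=R.from_quat(np.roll(o["tool_rot"],-1)).as_matrix();T[:3,3]=o["eef_pos"];return T@c["hand_eye"]
def blobs(im,lo,hi,box,amin=40):
    h=cv2.cvtColor(im,cv2.COLOR_RGB2HSV);m=cv2.inRange(h,np.array(lo),np.array(hi))
    x0,y0,x1,y1=box;k=np.zeros_like(m);k[y0:y1,x0:x1]=m[y0:y1,x0:x1]
    cs=cv2.findContours(k,cv2.RETR_EXTERNAL,cv2.CHAIN_APPROX_NONE)[0]
    return sorted([c for c in cs if cv2.contourArea(c)>amin],key=lambda c:-cv2.contourArea(c)),h
E
python3 - <<'E'
from h import *
S,D=load("scene"),load("side")
for n,c,box,rb in(("scene",S,(320,315,375,370),(235,195,262,240)),("side",D,(245,290,285,340),(322,185,348,225))):
    cs,h=blobs(c["color"],(45,80,20),(90,255,255),box)
    for k in cs[:1]:
        v=h[...,2][k[:,0,1],k[:,0,0]]
        a=cv2.approxPolyDP(k,3,True)[:,0];print(n,"green",cv2.contourArea(k),a.tolist())
        for p in a: print(p,np.round(plane(c,p,.056),3),np.round(plane(c,p,0),3))
    cs,_=blobs(c["color"],(0,120,60),(8,255,255),rb,10)
    for k in cs[:2]: print("red",cv2.contourArea(k),cv2.boundingRect(k),cv2.approxPolyDP(k,1.5,True)[:,0].tolist())
a=S["color"][190:320,210:410];b=D["color"][170:345,230:370]
A=cv2.resize(a,None,fx=3,fy=3,interpolation=cv2.INTER_CUBIC)[:390,:];B=cv2.resize(b[0:150,40:],None,fx=3.9,fy=3.9,interpolation=cv2.INTER_CUBIC)[:590,:]
W=np.zeros((600,800,3),np.uint8)
a=cv2.resize(S["color"][190:370,225:375],(400,480),interpolation=cv2.INTER_CUBIC);b=cv2.resize(D["color"][180:340,240:373],(400,481),interpolation=cv2.INTER_CUBIC)
W[:480,:400]=a;W[:481,400:]=b;cv2.imwrite("pics/crop1.png",W[:481,:,::-1])
E
```

```text
scene green 790.0 [[339, 323], [330, 332], [330, 342], [355, 361], [364, 352], [366, 342]]
[339 323] [0.597 0.24  0.056] [0.571 0.219 0.   ]
[330 332] [0.632 0.241 0.056] [0.608 0.22  0.   ]
[330 342] [0.652 0.26  0.056] [0.63 0.24 0.  ]
[355 361] [0.648 0.338 0.056] [0.625 0.322 0.   ]
[364 352] [0.615 0.338 0.056] [0.59  0.323 0.   ]
[366 342] [0.59  0.324 0.056] [0.564 0.308 0.   ]
red 224.0 (239, 199, 23, 31) [[250, 199], [239, 207], [244, 211], [247, 222], [249, 221], [261, 229], [261, 225], [253, 220], [254, 216], [251, 208], [253, 202]]
side green 632.0 [[262, 296], [253, 316], [256, 331], [269, 332], [277, 311], [276, 298]]
[262 296] [0.628 0.246 0.056] [0.656 0.186 0.   ]
[253 316] [0.623 0.326 0.056] [0.651 0.27  0.   ]
[256 331] [0.596 0.375 0.056] [0.622 0.323 0.   ]
[269 332] [0.564 0.371 0.056] [0.587 0.318 0.   ]
[277 311] [0.569 0.294 0.056] [0.593 0.236 0.   ]
[276 298] [0.589 0.245 0.056] [0.614 0.185 0.   ]
red 158.5 (328, 192, 14, 21) [[328, 192], [330, 196], [330, 211], [335, 212], [337, 211], [338, 197], [341, 194]]
```

View pics/crop1.png

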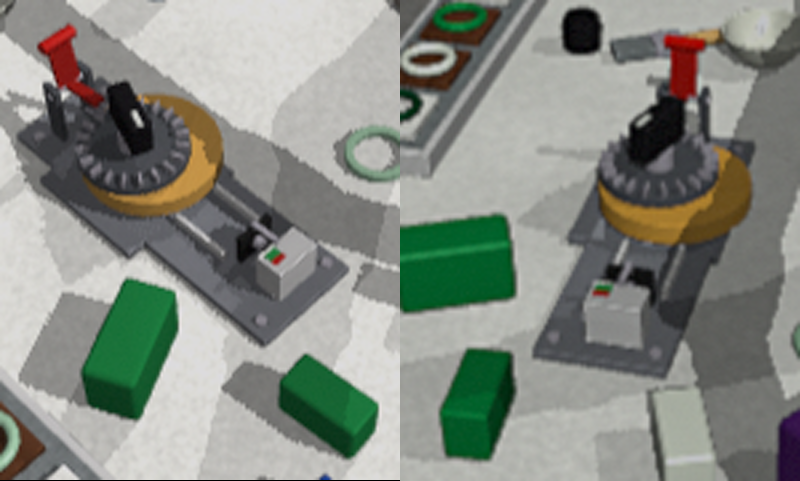

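The crops confirm the choice: the small green block is at about (330,405) on the left and (478,405) on the right. The red bar centre is at (58,42) and (684,44). The knob lies across the wheel, and the stop with its scale is at (275,255) and (602,290).

```bash
python3 - <<'E'
from h import *
S,D=load("scene"),load("side")
s=lambda x,y:(225+x*.375,190+y*.375); d=lambda x,y:(240+(x-400)*.3325,180+y*.3326)
P={}
for n,a,b in(("lever",(58,42),(684,44)),("wheel",(133,143),(658,163)),("corner_near",(265,343),(535,357)),("corner_right",(348,267),(667,375)),("scale",(274,257),(602,290))):
    P[n],e=tri(S,s(*a),D,d(*b));print(n,np.round(P[n],4),round(e,4))
y=P["wheel"]-P["lever"];print(np.degrees(np.arctan2(y[1],y[0])),np.hypot(*y[:2]))
y=(P["corner_near"]+P["corner_right"])/2-P["lever"];print(np.degrees(np.arctan2(y[1],y[0])))
y=P["corner_near"]-P["corner_right"];print("edge normal",np.degrees(np.arctan2(y[1],y[0]))+90)
E
```

```text
lever [ 0.5318 -0.1845  0.141 ] 0.0031
wheel [ 0.5327 -0.0717  0.0622] 0.001
corner_near [ 0.5885  0.1809 -0.0008] 0.0006
corner_right [0.4602 0.1813 0.0022] 0.0006
scale [0.5329 0.1402 0.0567] 0.0025
89.57669486504487 0.11287428797812114
91.17851479920584
edge normal 89.83775090999977
```

Green block at about (0.609, 0.284), lengthwise near world y. Clamp yaw is about 0, with its origin near (0.532, -0.08). I'll move the wrist camera over the scene, aligning the tool with the world (tool x = -X, y = +Y).

```bash
python3 -m inch '[[0,0,-0.03,-8.59],[0,0,-0.03,-8.59],[-0.03,-0.035,0,0],[-0.03,-0.035,0,0],[-0.03,-0.035,0,0],[-0.03,-0.035,0,0],[-0.03,-0.035,0,0],[-0.03,-0.035,0,0],[-0.03,-0.035,0,0],[-0.03,-0.035,0,0],[-0.03,-0.035,0,0],[-0.03,-0.035,0,-0.5]]' 0.0854
python3 - <<'E'
from h import *
from station import bot
o=bot.get_obs();c=bot.read_camera("wrist");T=wristT(o,c);np.savez("w1.npz",T=T,**c)
print(o["eef_pos"],o["tool_rot"],o["q"]);print(np.round(c["hand_eye"],3).tolist(),c["mtx"].tolist(),T[:3,3]);cv2.imwrite("pics/w1.png",c["color"][:,:,::-1])
for n,p in(("block",(.609,.284,.056)),("seat",(.516,.035,.012)),("knob",(.532,-.08,.13))):print(n,proj(c,p,T))
E
```

```text
t: 1.3
eef_pos: [0.503, 0.2881, 0.3051]
tool_rot: [-0.0, 0.001, 1.0, -0.0]
contact_force: [0.1, 1.1, -1.4]
gripper_width: 1.001
grasp_force: 0.0
[0.50301316 0.2881343  0.30506671] [-2.05673530e-04  5.30201767e-04  9.99999832e-01 -1.13139086e-04] [-0.74777027  0.26805126  0.14817262  1.72587908 -0.04287877  1.15127251
  0.98241279]
[[0.0, 0.952, 0.307, 0.078], [1.0, -0.0, 0.001, 0.002], [0.001, 0.307, -0.952, -0.129], [0.0, 0.0, 0.0, 1.0]] [[339.97244703327164, 0.0, 320.368424855883], [0.0, 339.97244703327164, 242.07645313119195], [0.0, 0.0, 1.0]] [0.42488327 0.28983301 0.43395939]
block [315.99599191 290.40678044]
seat [119.15961357 208.28571855]
knob [-69.04912117 251.34530568]
```

```bash
python3 -m inch '[[0,-0.04,0,0],[0,-0.04,0,0],[0,-0.04,0,0],[0,-0.04,0,0],[0,-0.04,0,0],[0,-0.04,0,0],[0,-0.04,0,0],[0,-0.03,0,0],[0,0,0,0]]'
python3 - <<'E'
from h import *
from station import bot
o=bot.get_obs();c=bot.read_camera("wrist");T=wristT(o,c);np.savez("w2.npz",T=T,**c)
print(o["eef_pos"],o["q"])
w=np.load("w1.npz");cs,h=blobs(w["color"],(45,80,20),(90,255,255),(220,200,420,380),300)
for k in cs:
    a=cv2.approxPolyDP(k,4,True)[:,0];print("green",cv2.contourArea(k))
    for p in a:print(p,np.round(plane(w,p,.056,w["T"]),3),h[min(p[1],479),p[0]])
for n,p in(("lever",(.532,-.1845,.146)),("knob",(.532,-.08,.13)),("seat",(.516,.035,.012))):print(n,proj(c,p,T))
W=np.hstack([cv2.resize(w["color"][180:400,180:440],(400,338)),cv2.resize(c["color"],(400,300),interpolation=cv2.INTER_AREA)[:0+300]]) if 0 else None
A=np.zeros((600,800,3),np.uint8);A[:480,:640]=c["color"];A[:160,640:]=w["color"][230:390,240:400];cv2.imwrite("pics/w2.png",A[:480,:,::-1])
E
```

```text
t: 2.25
eef_pos: [0.5012, -0.0251, 0.3053]
tool_rot: [-0.0, 0.004, 1.0, -0.001]
contact_force: [0.5, -0.6, 0.7]
gripper_width: 1.003
grasp_force: 0.0
[ 0.50122957 -0.02506558  0.30526033] [-0.38386505  0.12795848  0.34311483  1.90534607 -0.04615409  1.11643012
  1.53877302]
green 2973.5
[347 261] [0.57  0.321 0.056] [67 90 62]
[284 264] [0.574 0.246 0.056] [62 99 44]
[279 278] [0.592 0.239 0.056] [ 65 114  49]
[283 306] [0.63  0.243 0.056] [ 66 102  60]
[350 302] [0.625 0.326 0.056] [ 69 131  70]
lever [143.62128768 260.11367709]
knob [261.64830015 253.28166402]
seat [367.24714851 209.10547384]
```

View pics/w2.png

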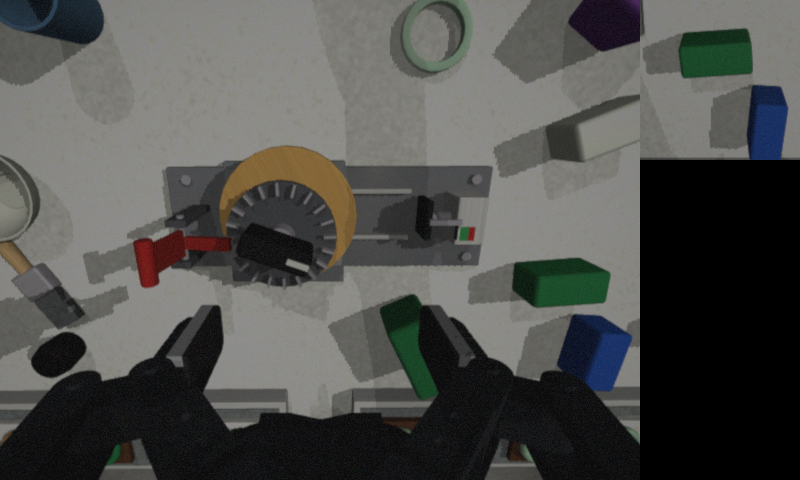

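The view shows the red bar from (147,240) to (148,287), the knob outline at (246,224), (313,242), (305,272), (238,257), and the wheel rim centred near (281,234). The base's long edges are level with the rows, so yaw is about 0. The fully visible small green block matches the choice.

```bash
python3 - <<'E'
from h import *
w=np.load("w2.npz");T=w["T"];P=lambda u,z:np.round(plane(w,u,z,T),4)
print("base",[P(u,.012) for u in((167,167),(492,167),(480,265))])
k,_=blobs(w["color"],(0,120,60),(8,255,255),(120,220,240,300),50)
print("red",cv2.boundingRect(k[0]),[P(u,.146) for u in((147,240),(148,287),(147,263))])
# wheel rim ellipse
print("wheel",[P(u,.073) for u in((227,234),(336,234),(281,180),(281,287),(281,234))])
print("knob",[P(u,.13) for u in((246,224),(313,242),(305,272),(238,257))])
print("rail",[P(u,.024) for u in((355,190),(411,191),(325,236),(389,238))])
print("padface",[P(u,.06) for u in((417,198),(417,237))])
print("block tops", [P(u,.056) for u in((515,262),(604,260),(609,272),(529,280),(522,306),(606,302))])
E
```

```text
base [array([ 0.4617, -0.2108,  0.012 ]), array([0.465, 0.185, 0.012]), array([0.5931, 0.1877, 0.012 ])]
red (134, 230, 95, 57) [array([ 0.5129, -0.1783,  0.146 ]), array([ 0.5588, -0.1849,  0.146 ]), array([ 0.5348, -0.1819,  0.146 ])]
wheel [array([ 0.5294, -0.1278,  0.073 ]), array([ 0.5304, -0.007 ,  0.073 ]), array([ 0.4705, -0.0653,  0.073 ]), array([ 0.5943, -0.0708,  0.073 ]), array([ 0.5299, -0.0679,  0.073 ])]
knob [array([ 0.5031, -0.0927,  0.13  ]), array([ 0.5211, -0.031 ,  0.13  ]), array([ 0.5516, -0.0392,  0.13  ]), array([ 0.5356, -0.1028,  0.13  ])]
rail [array([0.4897, 0.0178, 0.024 ]), array([0.4915, 0.0855, 0.024 ]), array([ 0.5475, -0.0187,  0.024 ]), array([0.5508, 0.0621, 0.024 ])]
padface [array([0.4933, 0.0832, 0.06  ]), array([0.5386, 0.0868, 0.06  ])]
block tops [array([0.5719, 0.2069, 0.056 ]), array([0.5702, 0.3119, 0.056 ]), array([0.5857, 0.3217, 0.056 ]), array([0.5954, 0.2277, 0.056 ]), array([0.6306, 0.2253, 0.056 ]), array([0.6259, 0.3281, 0.056 ])]
```

Clamp origin is about (0.531, -0.069), yaw about -1°, and the wheel sits near 1.0 rad. Next I close the fingers, drop between the knob and the lever, and push the lever towards -Y.

```bash
python3 -m inch '[[-0.008,-0.03,0,0],[-0.008,-0.03,0,0],[-0.008,-0.03,0,0],[-0.008,-0.03,0,0],[0,0,0.04,0],[0,0,0.04,0],[0,0,0.04,0],[0,0,0.03,0],[0,0,0.008,0],[0,0,0,0]]' 0 && python3 -m inch '[[0,-0.006,0,0],[0,-0.006,0,0],[0,-0.006,0,0],[0,-0.006,0.002,0],[0,-0.006,0.003,0],[0,-0.006,0.004,0],[0,-0.006,0.004,0],[0,-0.005,0.002,0],[0,0,0,0]]'
```

```text
t: 3.3
eef_pos: [0.5334, -0.1389, 0.1464]
tool_rot: [-0.001, -0.0, 1.0, 0.0]
contact_force: [0.2, 0.0, 0.5]
gripper_width: -0.001
grasp_force: 0.0
t: 4.2
eef_pos: [0.5332, -0.1881, 0.1318]
tool_rot: [-0.0, 0.001, 1.0, -0.0]
contact_force: [0.4, 0.8, 0.9]
gripper_width: -0.002
grasp_force: 0.0
```

```bash
python3 -m inch '[[0,0.01,-0.02,0],[0,0.01,-0.04,0],[0,0.03,-0.05,0],[0,0.035,-0.04,0],[0,0.035,0,8],[0,0,0,8],[0,0,0,8],[0,0,0,8],[0,0,0,8],[0,0,0,8],[0,0,0,8],[0,0,0,8]]' 0.06 && python3 -m inch '[[0,0,0,8],[0,0,0,8],[0,0,0,8],[0,0,0,8],[0,0,0,8],[0,0,0,0]]'
python3 - <<'E'
from h import *
from station import bot
o=bot.get_obs();c=bot.read_camera("wrist");T=wristT(o,c);np.savez("w3.npz",T=T,**c)
print(o["eef_pos"],o["q"],T[:3,:3]);cv2.imwrite("pics/w3.png",c["color"][:,:,::-1])
for n,p in(("lever_clear",(.53,-.217,.128)),("lever_down",(.532,-.177,.146)),("knob",(.531,-.069,.13))):print(n,proj(c,p,T))
E
```

```text
t: 5.4
eef_pos: [0.5338, -0.0732, 0.2728]
tool_rot: [-0.0, 0.533, 0.846, 0.0]
contact_force: [0.2, -0.2, 1.1]
gripper_width: 0.7
grasp_force: 0.0
t: 6.0
eef_pos: [0.5338, -0.0732, 0.2728]
tool_rot: [-0.0, 0.789, 0.615, -0.0]
contact_force: [0.2, 0.1, -0.6]
gripper_width: 0.702
grasp_force: 0.0
[ 0.53378193 -0.07316385  0.27275556] [-0.56148253  0.26229491  0.7059338   1.88533254 -0.19369435  1.06292263
 -0.02397343] [[ 9.69853567e-01  2.32040739e-01  7.44389313e-02]
 [-2.43687874e-01  9.22832506e-01  2.98322622e-01]
 [ 5.28336159e-04 -3.07469124e-01  9.51557911e-01]]
lever_clear [352.60362706 372.49283774]
lever_down [346.88651358 349.02982443]
knob [315.58234134 229.69013531]
```

View pics/w3.png

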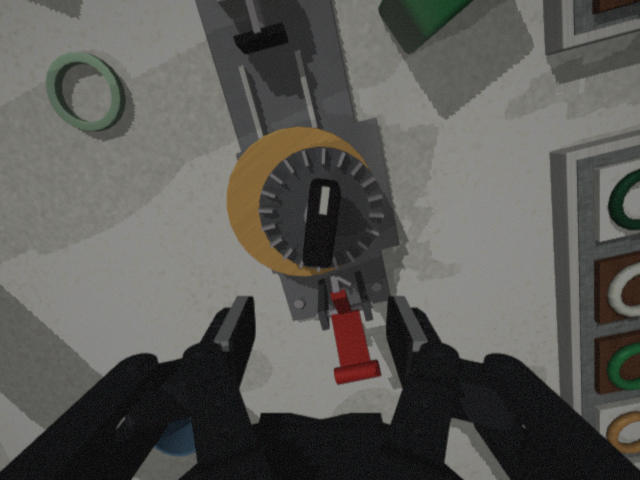

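The pawl is clear, with its bar at (356,371), as predicted for the thrown position. The knob bar runs from (326,181) to (319,265), nearly along the tool x axis.

```bash
python3 - <<'E'
from h import *
w=np.load("w3.npz");T=w["T"];P=lambda u,z:np.round(plane(w,u,z,T),4)
cs,h=blobs(w["color"],(0,0,0),(180,255,32),(285,165,360,280),300)
for k in cs[:2]:
    r=cv2.minAreaRect(k);print(cv2.contourArea(k),r)
    pts=np.array([P(u,.13)[:2] for u in k[:,0].astype(float)],np.float32);r=cv2.minAreaRect(pts*1000);print(r);print(cv2.boxPoints(r))
print("lever",P((356,371),.128),"wheel",[P(u,.073) for u in((259,213),(384,213),(321,213))],"padtop",[P(u,.06) for u in((238,50),(286,39),(234,40),(283,28))])
E
```

```text
2541.5 ((323.01220703125, 222.8902587890625), (34.896366119384766, 87.68264770507812), 6.34019136428833)
((537.7582397460938, -66.22563171386719), (74.69200134277344, 28.393402099609375), 69.31926727294922)
[[ 511.2872    -96.15145 ]
 [ 537.851    -106.17887 ]
 [ 564.22925   -36.299812]
 [ 537.66547   -26.272392]]
lever [ 0.5335 -0.2161  0.128 ] wheel [array([ 0.4763, -0.0542,  0.073 ]), array([ 0.5961, -0.0844,  0.073 ]), array([ 0.5357, -0.0692,  0.073 ])] padtop [array([0.4993, 0.0903, 0.06  ]), array([0.5433, 0.0882, 0.06  ]), array([0.4984, 0.0987, 0.06  ]), array([0.543, 0.097, 0.06 ])]
```

```bash
python3 -m inch '[[0.006,0,0.04,6],[0,0,0.05,0],[0,0,0.045,0],[0,0,0.03,0],[0,0,0,0]]' 0.06 && python3 -m inch '[[0,0,0,0],[0,0,0,0],[0,0,0,0],[0,0,0,0]]' 0 40
```

```text
t: 6.55
eef_pos: [0.5323, -0.0672, 0.1043]
tool_rot: [-0.002, 0.819, 0.574, -0.003]
contact_force: [-0.8, -0.4, 0.1]
gripper_width: 0.704
grasp_force: 0.0
t: 6.95
eef_pos: [0.5358, -0.0675, 0.1099]
tool_rot: [-0.0, 0.819, 0.573, 0.001]
contact_force: [-3.2, 0.5, 6.7]
gripper_width: 0.3
grasp_force: 40.2
```

```bash
python3 -m inch '[[0,0,0,-8],[0,0,0,-8],[0,0,0,-8],[0,0,0,-8],[0,0,0,-8],[0,0,0,-8],[0,0,0,-6],[0,0,0,0]]'; python3 -c "
from station import bot;o=bot.get_obs();print(o['torque'],o['q'][6])"
```

```text
t: 7.75
eef_pos: [0.5332, -0.0679, 0.1098]
tool_rot: [-0.002, 0.469, 0.883, -0.0]
contact_force: [-12.5, 1.6, 13.7]
gripper_width: 0.299
grasp_force: 41.2
[ 0.23115236  2.21532174 -0.11934698] 0.8187634068065298
```

```bash
python3 -m inch '[[0.0017,-0.0025,-0.002,-4],[0,0,0,-3],[0,0,0,0]]'; python3 -c "
from station import bot;o=bot.get_obs();print(o['torque'],o['q'][6])"
```

```text
t: 8.05
eef_pos: [0.5327, -0.0682, 0.11]
tool_rot: [0.001, 0.414, 0.91, -0.0]
contact_force: [4.4, -3.4, -16.9]
gripper_width: 0.296
grasp_force: 45.8
[-0.4009841  -0.73665904  0.04682793] 0.9176131096639961
```

```bash
python3 -m inch '[[0,0,0.001,-3],[0,0,0,-2],[0,0,0,0]]'; python3 -c "
from station import bot;o=bot.get_obs();print(o['torque'],o['q'][6])"
```

```text
t: 8.35
eef_pos: [0.5326, -0.0681, 0.11]
tool_rot: [0.001, 0.377, 0.926, 0.001]
contact_force: [-1.6, 0.9, 2.4]
gripper_width: 0.294
grasp_force: 76.5
[ 0.01396866  0.39687447 -2.21259804] 0.9878090821669772
```

The knob is at its stop (axis about (0.533, -0.068)). I relieve the twist, open, rise and go over the block.

```bash
python3 -m inch '[[0,0,0,5],[0,0,0,0]]' && python3 -m inch '[[0,0,0,0],[0,0,0,0],[0,0,-0.05,0],[0,0,-0.05,0],[0,0,-0.05,8],[0,0,0,8],[0,0,0,8],[0,0,0,8],[0,0,0,5]]' 0.06 && python3 -m inch '[[0.0405,0.012,0,0],[0.0405,0.012,0,0],[0.0405,0.012,0,0],[0.0405,0.012,0,0],[0.0405,0.012,0,0],[0.0405,0.012,0,0],[0.0405,0.012,0,0],[0.0405,0.012,0,0],[0,0,0,0]]'
python3 - <<'E'
from h import *
from station import bot
o=bot.get_obs();c=bot.read_camera("wrist");T=wristT(o,c);np.savez("w4.npz",T=T,**c)
w=c;cs,h=blobs(w["color"],(45,70,15),(90,255,255),(0,0,640,480),500)
A=c["color"].copy()
for k in cs[:4]:
    a=cv2.approxPolyDP(k,4,True)[:,0];print("green",cv2.contourArea(k))
    for p in a:print(p,np.round(plane(w,p,.056,T)[:2],3),np.round(plane(w,p,0,T)[:2],3))
cv2.imwrite("pics/w4.png",A[:,:,::-1])
c=bot.read_camera("side");np.savez("side2.npz",**c)
E
```

```text
t: 8.55
eef_pos: [0.533, -0.0684, 0.1099]
tool_rot: [0.001, 0.415, 0.91, -0.0]
contact_force: [-0.8, -2.0, 4.0]
gripper_width: 0.302
grasp_force: 48.5
t: 9.45
eef_pos: [0.5323, -0.0671, 0.259]
tool_rot: [0.0, 0.683, 0.73, 0.0]
contact_force: [0.1, -0.3, 1.0]
gripper_width: 0.704
grasp_force: 0.0
t: 10.35
eef_pos: [0.6046, 0.2712, 0.2578]
tool_rot: [-0.001, 0.678, 0.735, 0.001]
contact_force: [-0.9, 0.8, -0.2]
gripper_width: 0.702
grasp_force: 0.0
green 3769.5
[386 318] [0.686 0.164] [0.701 0.132]
[336 337] [0.634 0.135] [0.64  0.099]
[338 369] [0.64  0.093] [0.647 0.049]
[354 402] [0.664 0.047] [ 0.675 -0.004]
[402 390] [0.719 0.069] [0.739 0.022]
[386 338] [0.69  0.139] [0.705 0.103]
green 3687.0
[310 157] [0.591 0.329] [0.589 0.325]
[305 163] [0.586 0.323] [0.584 0.318]
[306 244] [0.593 0.242] [0.592 0.224]
[344 246] [0.632 0.243] [0.637 0.225]
[348 162] [0.627 0.327] [0.632 0.323]
[342 157] [0.621 0.331] [0.625 0.328]
green 2052.0
[546 276] [0.848 0.227] [0.89  0.206]
[526 287] [0.83  0.213] [0.869 0.19 ]
[520 308] [0.83  0.188] [0.869 0.16 ]
[532 321] [0.848 0.173] [0.89  0.143]
[553 324] [0.872 0.171] [0.918 0.141]
[572 311] [0.888 0.189] [0.937 0.161]
[575 296] [0.885 0.207] [0.934 0.182]
[564 280] [0.868 0.224] [0.914 0.203]
green 955.5
[226   0] [0.512 0.45 ] [0.497 0.467]
[237  23] [0.521 0.434] [0.508 0.448]
[261  38] [0.542 0.424] [0.532 0.437]
[289  30] [0.565 0.432] [0.56  0.446]
[304   2] [0.577 0.454] [0.573 0.471]
[295   0] [0.569 0.455] [0.564 0.472]
[279  24] [0.557 0.436] [0.55 0.45]
[259  27] [0.54  0.432] [0.53  0.446]
[242  16] [0.525 0.439] [0.513 0.454]
[235   0] [0.519 0.45 ] [0.506 0.467]
```

View pics/w4.png

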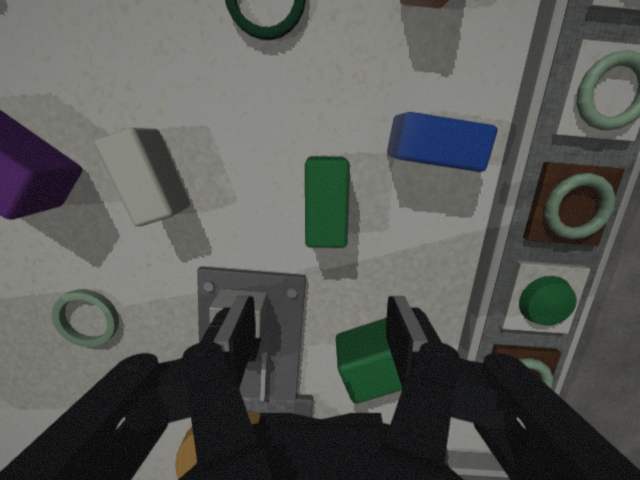

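The picture shows the green block alone at (327,200), with the blue block 40 px to its right, clear of the fingers. Block centre is (0.6095, 0.286), 3° ccw.

```bash
python3 -m inch '[[0.0145,0.006,0.04,1],[0,0,0.05,0],[0,0,0.05,0],[0,0,0.05,0],[0,0,0.025,0],[0,0,0.007,0],[0,0,0,0]]' 0.065 && python3 -m inch '[[0,0,0,0],[0,0,0,0],[0,0,0,0],[0,0,0,0]]' 0 50 && python3 -m inch '[[0,0,-0.02,0],[0,0,-0.03,0],[0,0,-0.04,0],[0,0,0,0]]'
```

```text
t: 11.15
eef_pos: [0.6108, 0.2755, 0.0366]
tool_rot: [0.0, 0.689, 0.725, -0.001]
contact_force: [-0.2, -0.2, 0.6]
gripper_width: 0.764
grasp_force: 0.0
t: 11.55
eef_pos: [0.6124, 0.2773, 0.0394]
tool_rot: [0.001, 0.689, 0.725, 0.002]
contact_force: [-1.3, -1.6, 7.6]
gripper_width: 0.505
grasp_force: 53.8
t: 11.95
eef_pos: [0.6145, 0.2783, 0.1333]
tool_rot: [0.002, 0.689, 0.725, 0.005]
contact_force: [1.7, 0.1, -2.7]
gripper_width: 0.501
grasp_force: 52.7
```

Held (43 mm opening), with the block centre about 8 mm ahead of the TCP along tool x. Next I refine the bed axis from the rails in w2 and w3.

```bash
python3 - <<'E'
from h import *
for n,boxes in(("w2",((352,180,412,198),(330,230,390,244))),("w3",((235,62,270,140),(293,48,322,130)))):
    w=np.load(n+".npz");T=w["T"];g=cv2.cvtColor(w["color"],cv2.COLOR_RGB2HSV)
    for b in boxes:
        s=g[b[1]:b[3],b[0]:b[2]];m=((s[...,2]>105)&(s[...,1]<60)).astype(np.uint8)
        k=max(cv2.findContours(m,cv2.RETR_EXTERNAL,cv2.CHAIN_APPROX_NONE)[0],key=cv2.contourArea)
        mm=np.zeros_like(m);cv2.drawContours(mm,[k],-1,1,-1)
        ys,xs=np.nonzero(mm);pts=np.array([plane(w,(x+b[0],y+b[1]),.024,T)[:2] for x,y in zip(xs,ys)],np.float32)
        v=cv2.fitLine(pts,cv2.DIST_L2,0,.01,.01).ravel();v[:2]*=np.sign(v[1])
        print(n,len(pts),"dir",np.round(np.degrees(np.arctan2(v[1],v[0])),2),"x at y=.045",round(float(v[2]+(.045-v[3])*v[0]/v[1]),4),"y",pts[:,1].min(),pts[:,1].max(), cv2.minAreaRect(pts*1000)[1])
w=np.load("w4.npz");P=lambda u,z:np.round(plane(w,u,z,w["T"])[:2],4)
print("w4 base",[P(u,.012) for u in((198,268),(305,275),(298,398))])
w=np.load("w3.npz");P=lambda u,z:np.round(plane(w,u,z,w["T"])[:2],4)
print("w3 pad top front",[P(u,.06) for u in((237,50),(236,40),(286,38),(284,27))],[P(u,.02) for u in((237,50),(286,38))], "base edge",[P(u,.012) for u in((332,20),(356,118))])
E
```

```text
w2 213 dir 89.66 x at y=.045 0.4907 y 0.014163982 0.08434524 (70.20394134521484, 3.631117343902588)
w2 77 dir 89.84 x at y=.045 0.5487 y 0.015369657 0.060730606 (45.35178756713867, 2.6382293701171875)
w3 321 dir 89.49 x at y=.045 0.491 y 0.014881744 0.08510219 (70.25299835205078, 4.813765525817871)
w3 236 dir 89.56 x at y=.045 0.5489 y 0.011108991 0.060596023 (5.031421661376953, 49.48817825317383)
w4 base [array([0.4663, 0.1874]), array([0.5935, 0.1887]), array([0.5961, 0.0076])]
w3 pad top front [array([0.4985, 0.0906]), array([0.5001, 0.0983]), array([0.5435, 0.089 ]), array([0.5441, 0.0976])] [array([0.492 , 0.1006]), array([0.5423, 0.0988])] base edge [array([0.5908, 0.1048]), array([0.5945, 0.0094])]
```

```bash
python3 -m inch '[[0,0,0,3.3],[-0.03,-0.012,0,0],[-0.03,-0.012,0,0],[-0.03,-0.012,0,0],[-0.03,-0.012,0,0],[-0.03,-0.012,0,0],[-0.03,-0.012,0,0],[-0.03,-0.012,0,0],[-0.03,-0.012,0,0],[0,0,0,0],[0,0,0,0]]'
python3 - <<'E'
from h import *
from station import bot
o=bot.get_obs();print(np.degrees(2*np.arctan2(o["tool_rot"][2],o["tool_rot"][1])))
ims=[]
for n in("scene","side"):
    c=bot.read_camera(n);np.savez(n+"3.npz",**c)
    x,y=(225,170) if n=="scene" else (250,170); ims.append(cv2.resize(c["color"][y:y+150,x:x+150],(400,400),interpolation=cv2.INTER_CUBIC))
cv2.imwrite("pics/s3.png",np.hstack(ims)[:,:,::-1])
E
```

```text
t: 13.05
eef_pos: [0.5128, 0.0371, 0.1268]
tool_rot: [-0.0, 0.71, 0.704, 0.0]
contact_force: [0.8, 1.0, -3.8]
gripper_width: 0.509
grasp_force: 52.6
89.52687642229832
```

View pics/s3.png

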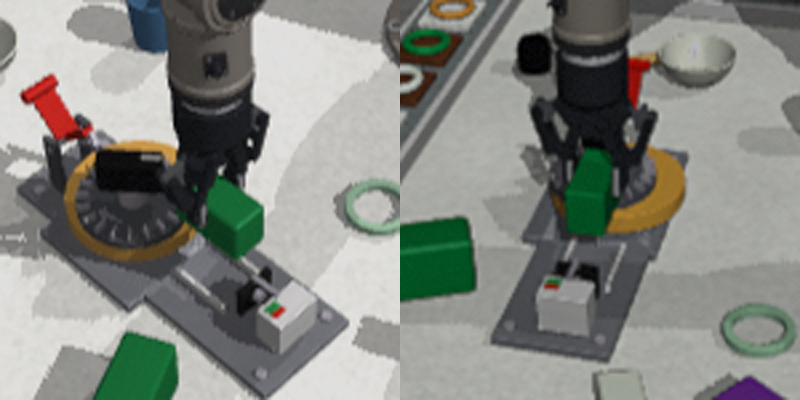

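Left crop: the pawl's red bar leans clear at (40,90), the knob is open and the block is level in the jaws. I correct x by +6.5 mm and y by +1.5 mm, then lower.

```bash
python3 -m inch '[[0.0015,0.0065,0,0],[0,0,0.02,0],[0,0,0.025,0],[0,0,0.015,0],[0,0,0,0]]' && python3 -m inch '[[0,0,0.006,0],[0,0,0.004,0],[0,0,0.002,0],[0,0,0,0]]'
```

```text
t: 13.65
eef_pos: [0.5189, 0.0401, 0.0648]
tool_rot: [-0.001, 0.709, 0.705, -0.002]
contact_force: [-0.7, -0.4, -3.3]
gripper_width: 0.507
grasp_force: 52.4
t: 14.05
eef_pos: [0.52, 0.0392, 0.055]
tool_rot: [0.0, 0.709, 0.705, 0.0]
contact_force: [0.2, 0.3, -3.4]
gripper_width: 0.505
grasp_force: 52.5
```

Below the rail tops with no contact yet; a few more millimetres.

```bash
python3 -m inch '[[0,0,0.002,0],[0,0,0.002,0],[0,0,0,0]]' && python3 -m inch '[[0,0,0.001,0],[0,0,0,0]]'
```

```text
t: 14.35
eef_pos: [0.5201, 0.0391, 0.0514]
tool_rot: [0.0, 0.709, 0.705, 0.0]
contact_force: [-1.7, -0.2, 2.3]
gripper_width: 0.506
grasp_force: 53.3
t: 14.55
eef_pos: [0.5201, 0.0392, 0.0513]
tool_rot: [-0.0, 0.71, 0.705, 0.001]
contact_force: [-6.1, 0.2, 16.9]
gripper_width: 0.503
grasp_force: 54.9
```

Contact at 51 mm as expected, so the block is on the bed floor. I release, rise and look.

```bash
python3 -m inch '[[0,0,-0.001,0],[0,0,0,0],[0,0,0,0],[0,0,-0.03,0],[0,0,-0.05,0],[0,0,-0.05,0],[0,0,-0.05,0],[0,0,-0.02,0],[0,0,0,0]]' 0.065
python3 - <<'E'
from h import *
from station import bot
o=bot.get_obs();c=bot.read_camera("wrist");T=wristT(o,c);np.savez("w5.npz",T=T,**c)
cs,h=blobs(c["color"],(45,70,15),(90,255,255),(200,60,450,400),300)
for k in cs[:2]:
    print("green",cv2.contourArea(k))
    for p in cv2.approxPolyDP(k,4,True)[:,0]:print(p,np.round(plane(c,p,.068,T)[:2],3))
for n,p in(("seat_top",(.519,.047,.068)),("pad",(.519,.098,.06)),("lever",(.5335,-.216,.128))):print(n,proj(c,p,T))
cv2.imwrite("pics/w5.png",c["color"][:,:,::-1])
E
```

```text
t: 15.45
eef_pos: [0.5219, 0.0393, 0.2543]
tool_rot: [0.002, 0.709, 0.705, 0.003]
contact_force: [0.3, 1.1, 0.7]
gripper_width: 0.763
grasp_force: 0.0
green 4129.0
[299 163] [0.505 0.094]
[293 171] [0.499 0.086]
[296 253] [0.5   0.007]
[337 256] [0.54  0.004]
[340 171] [0.542 0.086]
[331 162] [0.534 0.094]
green 795.5
[449 134] [0.638 0.118]
[427 148] [0.62  0.106]
[440 185] [0.635 0.073]
[449 192] [0.644 0.066]
seat_top [315.25081754 213.15101938]
pad [314.70911586 157.25957802]
lever [331.92659019 479.36127142]
```

View pics/w5.png

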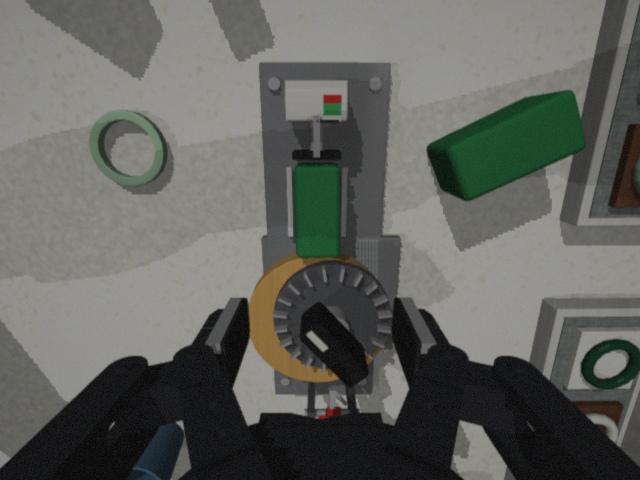

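The block lies between its rails, centred at about (0.520, 0.049), with the pad right beyond it at (316,155). Next I go behind the lever with the fingers closed and tip the pawl back.

```bash
python3 -m inch '[[-0.0375,0.0017,0,0],[-0.0375,0.0017,0,0],[-0.0375,0.0017,0,0],[-0.0375,0.0017,0,0],[-0.0375,0.0017,0,0],[-0.0375,0.0017,0,0],[-0.0375,0.0017,0,0],[-0.0375,0.0017,0,0],[0,0,0,0]]' 0 && python3 -m inch '[[0,0,0.04,0],[0,0,0.04,0],[0,0,0.035,0],[0,0,0.01,0],[0,0,0,0]]'
```

```text
t: 16.4
eef_pos: [0.529, -0.2669, 0.2491]
tool_rot: [-0.0, 0.712, 0.702, -0.002]
contact_force: [-0.3, -0.3, 0.8]
gripper_width: -0.0
grasp_force: 0.0
t: 16.9
eef_pos: [0.53, -0.26, 0.1236]
tool_rot: [-0.002, 0.709, 0.705, -0.001]
contact_force: [0.1, -0.1, -0.0]
gripper_width: -0.0
grasp_force: 0.0
```

```bash
python3 -m inch '[[0.008,0,0,0],[0.008,0,0,0],[0.008,0,0,0],[0.007,0,0,0],[0.006,0,0,0],[0.006,0,0,0],[0.006,0,0,0],[0.006,0,0,0],[0,0,0,0],[-0.02,0,0,0],[-0.02,0,0,0]]'
python3 - <<'E'
from h import *
from station import bot
D=bot.read_camera("side");S=bot.read_camera("scene");np.savez("scene4.npz",**S);np.savez("side4.npz",**D)
for n,c in(("scene",S),("side",D)):
    for nm,p in(("down",(.534,-.172,.146)),("clear",(.534,-.216,.128))):
        print(n,nm,proj(c,p))
    k,_=blobs(c["color"],(0,120,60),(8,255,255),(225,180,280,245) if n=="scene" else (315,170,360,240),10)
    for q in k[:2]:print(cv2.boundingRect(q),cv2.approxPolyDP(q,1.5,True)[:,0].tolist())
E
```

```text
t: 18.0
eef_pos: [0.5318, -0.2458, 0.1257]
tool_rot: [-0.0, 0.709, 0.705, 0.0]
contact_force: [0.2, -0.3, 0.4]
gripper_width: 0.001
grasp_force: 0.0
scene down [248.75338017 206.49993345]
scene clear [239.74111018 203.48801935]
(241, 201, 21, 29) [[250, 201], [241, 209], [245, 212], [247, 222], [249, 221], [256, 228], [260, 229], [261, 226], [253, 220], [252, 205], [254, 202]]
side down [332.55622564 195.47463392]
side clear [335.83129768 193.79362921]
(327, 192, 14, 28) [[328, 192], [330, 210], [332, 211], [330, 217], [332, 219], [337, 211], [337, 199], [340, 194]]
```

The pawl is down (scene bar centre about (248,206), prediction (248.8,206.5)). Now to the knob.

```bash
python3 -m inch '[[0,0,-0.04,0],[0,0,-0.04,0],[0,0,-0.04,0],[0.0445,0,0,0],[0.0445,0,0,0],[0.0445,0,0,0],[0.0445,0,0,0],[0,0,0,-8.5],[0,0,0,-8.5],[0,0,0,-8.5],[0,0,0,-8.5],[0,0,0,-8.5]]' 0.06 && python3 -m inch '[[0,0,0,0],[0,0,0,0]]'
python3 - <<'E'
from h import *
from station import bot
o=bot.get_obs();c=bot.read_camera("wrist");T=wristT(o,c);np.savez("w6.npz",T=T,**c)
a=np.arctan2(o["tool_rot"][2],o["tool_rot"][1])*2;print("tool x deg",np.degrees(a))
u=proj(c,(.533,-.068,.13),T);x,y=u.astype(int)
cs,h=blobs(c["color"],(0,0,0),(180,255,32),(x-60,y-60,x+60,y+60),300)
for k in cs[:2]:
    pts=np.array([plane(c,q,.13,T)[:2] for q in k[:,0].astype(float)],np.float32)*1000
    r=cv2.minAreaRect(pts);print(r,cv2.boxPoints(r).tolist())
d=np.array([.533,-.068])-o["eef_pos"][:2];print("tool dx,dy",d@[np.cos(a),np.sin(a)],d@[np.sin(a),-np.cos(a)])
E
```

```text
t: 19.3
eef_pos: [0.5324, -0.0674, 0.2457]
tool_rot: [-0.0, 0.403, 0.915, 0.0]
contact_force: [-0.3, -0.1, 0.4]
gripper_width: 0.703
grasp_force: 0.0
t: 19.5
eef_pos: [0.5325, -0.0678, 0.2457]
tool_rot: [-0.0, 0.408, 0.913, 0.0]
contact_force: [-0.1, 0.9, -0.1]
gripper_width: 0.702
grasp_force: 0.0
tool x deg 131.90086971020727
((532.302490234375, -65.60675048828125), (26.090763092041016, 75.49150848388672), 39.40762710571289) [[498.2607116699219, -44.72417068481445], [546.1852416992188, -103.05261993408203], [566.34423828125, -86.48933410644531], [518.4197387695312, -28.16088104248047]]
tool dx,dy -0.0005143570693362944 0.000228263263233743
```

```bash
python3 -m inch '[[0,0,0.04,0],[0,0,0.05,0],[0,0,0.035,0],[0,0,0.0105,0],[0,0,0,0]]' && python3 -m inch '[[0,0,0,0],[0,0,0,0],[0,0,0,0],[0,0,0,0]]' 0 50 && python3 -m inch '[[0,0,0,6],[0,0,0,6],[0,0,0,6],[0,0,0,6],[0,0,0,0]]'
```

```text
t: 20.05
eef_pos: [0.5319, -0.0679, 0.1094]
tool_rot: [-0.001, 0.406, 0.914, -0.001]
contact_force: [0.2, -0.4, 0.1]
gripper_width: 0.702
grasp_force: 0.0
t: 20.45
eef_pos: [0.5334, -0.0689, 0.1124]
tool_rot: [0.001, 0.406, 0.914, 0.0]
contact_force: [-2.6, -2.1, 7.0]
gripper_width: 0.302
grasp_force: 49.7
t: 20.95
eef_pos: [0.5342, -0.0687, 0.1125]
tool_rot: [0.002, 0.588, 0.809, 0.001]
contact_force: [-0.8, -2.8, 6.4]
gripper_width: 0.293
grasp_force: 49.2
```

```bash
python3 -m inch '[[0,0,0,7],[0,0,0,7],[0,0,0,7],[0,0,0,7],[0,0,0,7],[0,0,0,0],[0,0,0,0]]'
python3 - <<'E'
from h import *
from station import bot
o=bot.get_obs();print(o["torque"],np.degrees(2*np.arctan2(o["tool_rot"][2],o["tool_rot"][1])))
ims=[]
for n in("scene","side"):
    c=bot.read_camera(n);u=proj(c,(.52,.14,.06)).astype(int)
    for p in((.52,.094,.068),(.52,.049,.068)):print(n,proj(c,p))
    ims.append(cv2.resize(c["color"][u[1]-25:u[1]+25,u[0]-25:u[0]+25],(400,400),interpolation=cv2.INTER_CUBIC))
cv2.imwrite("pics/p1.png",np.hstack(ims)[:,:,::-1])
E
```

```text
t: 21.65
eef_pos: [0.5351, -0.0688, 0.1125]
tool_rot: [0.002, 0.803, 0.596, 0.002]
contact_force: [2.8, -3.3, 7.5]
gripper_width: 0.296
grasp_force: 49.8
[-0.63104229  0.11301285  0.45449976] 73.22481623501442
scene [318.76050904 271.24787964]
scene [307.19644704 262.34485533]
side [315.52125623 264.54353332]
side [319.58076885 255.51967113]
```

View pics/p1.png

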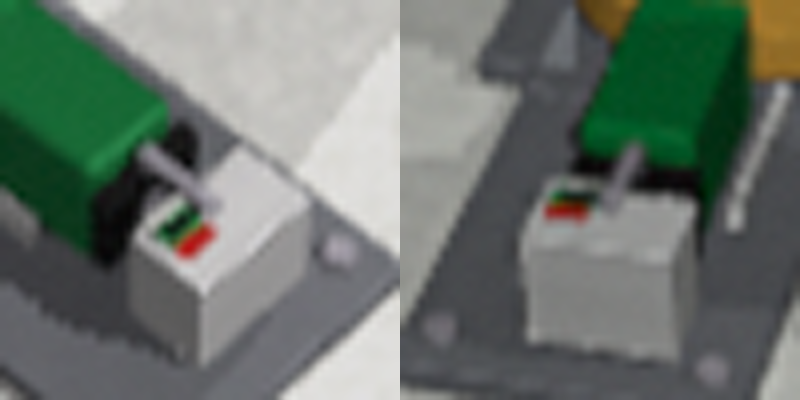

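The black pointer is on the green (near (178,222) left, (572,195) right), perhaps towards its low end. I release so that the wheel settles, then look from close with the wrist camera.

```bash
python3 -m inch '[[0,0,0,0],[0,0,0,0],[0,0,0,0],[0,0,-0.03,0],[0,0,-0.05,0],[0,0,-0.02,0],[0.05,0,0,4],[0.05,0,0,4],[0,0,0,4],[0,0,0,4],[0,0,0,0],[0,0,0,0]]' 0.06
python3 - <<'E'
from h import *
from station import bot
o=bot.get_obs();c=bot.read_camera("wrist");T=wristT(o,c);np.savez("w7.npz",T=T,**c)
print(o["eef_pos"],np.degrees(2*np.arctan2(o["tool_rot"][2],o["tool_rot"][1])))
u=proj(c,(.525,.14,.06),T).astype(int);print(u)
im=c["color"];y0=max(u[1]-40,0);x0=max(u[0]-40,0)
W=np.zeros((480,800,3),np.uint8);W[:480,:480]=cv2.resize(im[y0:y0+80,x0:x0+80],(480,480),interpolation=cv2.INTER_CUBIC);W[:240,480:]=cv2.resize(im,(320,240))
print(x0,y0);cv2.imwrite("pics/w7.png",W[:,:,::-1])
E
```

```text
t: 22.95
eef_pos: [0.5647, 0.0265, 0.2101]
tool_rot: [-0.0, 0.878, 0.479, -0.0]
contact_force: [-0.7, -0.4, -0.9]
gripper_width: 0.703
grasp_force: 0.0
[0.56471298 0.02650971 0.21014234] 57.216018677333544
[200 140]
160 100
```

View pics/w7.png

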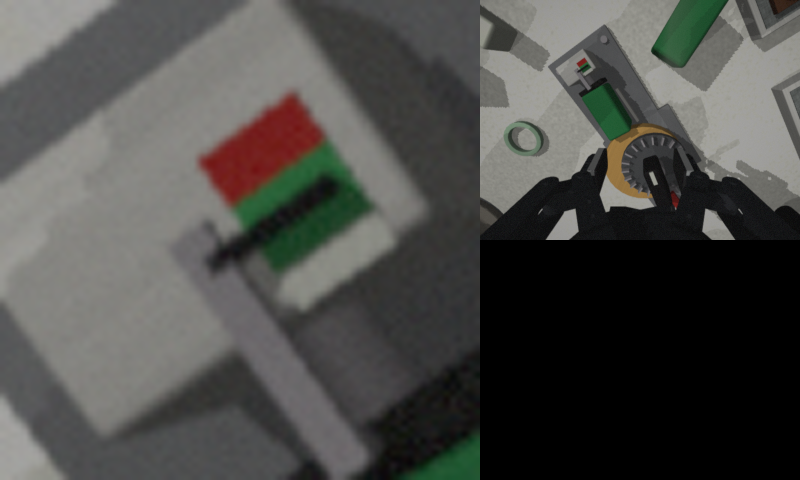

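The pointer sits mid-green (end at (330,187), green spanning about (285,150) to (330,240)), after release with the gripper clear. The pad is in about 10 mm, so I hand in.

```bash
python3 -m inch '[[0,0,-0.02,0],[0,0,0,0],[0,0,0,0]]' && python3 -c "
from station import bot;print(bot.hand_in())"
```

```text
t: 23.3
eef_pos: [0.5651, 0.0264, 0.2304]
tool_rot: [-0.0, 0.878, 0.478, 0.0]
contact_force: [0.2, 0.2, -0.2]
gripper_width: 0.705
grasp_force: 0.0
the job is handed in; nothing more can be done
None
```

I handed the job in at 23.3 s: the green block is clamped, the pawl is back on the wheel, and the pad's pointer stayed mid-green (about 10 mm in) after I let go; no verdict came back, and I left the white block, bangle and bowl alone.

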